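Park the web tension arm on its ratchet

TASK

The web tension arm has to be parked clear of the web for threading. Slide the pawl's black grip fully in to its end stop, so that the pawl rides on the arm's ratchet; then draw the arm's roller back towards you against its spring so that, when you let go, the ratchet holds it with the pointer standing between the two tabs on the scale. Leave the other things on the worktop where they are.

Things in the scene. Friction and masses are not known exactly. Their poses are not given: they have to be found in the camera images.
- tension_unit: grey base plate screwed down, 10 mm thick. Origin: under the arm's pivot axis, on the table; z up. All angles: clockwise from above, about this axis. Scale: raised fan (radius 98-140 mm, top z=17 mm) on the -y side. Selector and ratchet: +y side, x -62 to 34, y up to 160 mm.
- tension_arm (a joint): clockwise turn of the arm from rest: 0 (stop) to 0.925 rad (stop). A spring turns it back: 2 N at rest to 6 N at 0.8 rad, felt at the roller. With the pawl in, ratchet teeth every 0.157 rad hold it: let go, it falls back to the last tooth passed (rests near 0.11, 0.265, 0.42, 0.58, 0.74, 0.89). Slide the pawl out: it springs back to 0.
- roller_centre (a point): centre of the upright idler roller at the arm's free end, 140 mm from the pivot axis, z=62 mm; roller 38 mm across, z=39.5 to 85.5 mm, with a 5 mm axle head on top, turns freely. At rest the arm points 1.257 rad clockwise of the base's +x. The arm bar below is 20 mm wide, z=30 to 38 mm. Push it clockwise, towards the robot, from the far side.
- pointer_tip (a point): tip of the dark pointer blade on the arm, 112 mm from the pivot axis, z=28 mm, 0.244 rad clockwise ahead of the arm (the robot's side of it); sweeps over the scale, which has a short line every 3 degrees and a long one every 9.
- setting_tabs: two dark upright tabs (4 mm thick, 18 mm long, up to z=29 mm) clamped on the scale's rim, 117 to 146 mm from the axis, differently set each time. Origin on the pivot axis at the table; +x points to the middle of the gap; faces 0.13 rad either side of it. The pointer reads right with its tip's y in this frame within 14.5 mm. Fixed.
- selector (a joint): travel of the pawl's selector slide: 0 out (pawl clear), 0.030 m fully in (pawl on the ratchet). It moves along the base's -y, towards the pivot, stays where it is left; about 6 N to move.
- selector_grip (a point): top centre of the slide's black upright grip, 44 mm (x) by 12 mm (y), z=29.5 to 63.5 mm; in the base's frame at x=0, y=140 mm when out and 110 mm when fully in. Push it on its outer (+y) face. The pawl, up to z=40 mm, lies between it and the toothed sector.
- jar: bystander: white screw jar with a black lid, 59 mm across, 64 mm high, left of the unit; origin under its centre
- weight: bystander: brass weight with a neck, 45 mm across, 53 mm high, to the right; origin under its centre
- dropper: bystander: beige oil dropper bottle with a red spout, 36 mm across, 97 mm high, right of the unit; origin under its centre

How it is judged:
By the outcome, as a careful person would: the job done as asked, in the order asked, and still so for the second after the job is handed in, with the robot touching nothing.
It also fails if it takes over 48 s, if anything falls off the work surface, if the arm or the gripper's body presses on something with over 40 N, if the wrist force passes 120 N, or if a joint passes its speed limit or range.

ROBOT

A 7-joint arm with a two-finger parallel gripper is mounted at the origin on a cart in front of the work surface, level with it; the furniture and walls round the work are solid. World frame = base frame: x ahead of the robot, y to its left, z up, the work surface at z = 0. Lengths are in m, angles in rad, forces in N, time in s.
With the tool pointing down it reaches from about 0.425 to 0.875 m from the base axis. Payload 9.9 kg.
Tool frame: the origin (TCP) lies on the mounting face of the last link; the fingertips stand 173 mm ahead of it and the grasp point (between the pads) lies 155 mm ahead of it; x points along the fingers, z is the direction in which the jaws open and shut, and the axes are right-handed (so a half turn about x gives the same grasp; the last joint's range is limited). The gripper opens to 85 mm and grips with 20 to 120 N. Pads are 22 mm wide; open, the fingers measure 114 mm over their backs; the gripper's body (76 mm by 85 mm) begins 54 mm behind the grasp point. The pads swing forward as they close: fully open they stand 13 mm farther back than shut.
Start: joints at [1.051, 0.576, 0.025, 1.437, -0.015, 1.129, -0.057], TCP at [0.285, -0.612, 0.405] pointing down, gripper open.
Joint ranges: [-2.76, 2.76], [-0.34, 2.15], [-1.52, 1.57], [0.19, 2.46], [-1.09, 4.23], [0.17, 1.99], [-2.82, 2.82]. Speed limits (rad/s): [2.22, 2.22, 3.01, 3.01, 3.14, 3.14, 3.14].

INTERFACE

Orientations are given as a rotation vector (axis times angle).
In Python, from station import manip gives the robot as it stands.
- The arm moves only by the tool play_rows, never from a script. Its argument "series" is text: rows parted by semicolons, each of 7 numbers parted by spaces: the opening in per cent of the stroke, from 0 (shut) to 100 (fully open), then the shift along the tool's x, y, z in mm, then the turn, a rotation vector about the tool's x, y, z in degrees. A call has 1 to 12 rows; each row shifts and turns the commanded pose from where the row before left it, along the tool's axes as they then stand; what a row does not reach is not made up. A row lasts 1/8 s, in which the tool goes at most 62.5 mm and 10.7 degrees, less where a joint would pass 70% of its speed; a pose out of reach is approached as far as the arm can. A call with a gripper value outside its range is refused whole. The fingers move at their own pace and stop on an object; "squeeze" is the grip in N (left out, the last holds). Time passes only in rows, so rows that do not move let the fingers close. It gives the time, the measured TCP pose, the force and the opening at its end, in the units of the state.
- manip.sense(): the state, without advancing time (a new reading comes with each control period).
- manip.grab_frame(name): name is "scene" or "top" or "wrist"; returns a dict with "img" (384x512x3 uint8, red, green, blue), "fx", "fy", "cx", "cy" (pixels), "xyz" and "orientation" of the camera in the world. Camera axes: x right, y down, z forward; pixel columns grow to the right and rows downward; lengths in m; the calibration is good to about 2 mm. A picture is of the moment at which its call begins. There is no depth.
- manip.sign_off(): hands the job in, once; it reports no verdict.
The state is a dict: "time": time; "joints": joint angles; "qd": joint speeds; "joint_efforts": joint torques, N m; "tcp_pos": TCP position; "ee_rot": TCP orientation; "wrist_force": force on the tool from outside, world axes, zero at the start; "wrist_torque": the same for the moment, N m; "opening": opening from 0.0 (shut) to 1.0 (fully open).
Only numpy, scipy, OpenCV 4.12 (cv2) and the standard library are available. Lean on these libraries where they do the work, as an engineer would, in place of code of your own. Each camera call takes 0.05 s, during which the arm holds its last target.

## Working session

There is one attempt and no reset: what is moved stays moved. The work goes in short steps, Python scripts to look and compute and a tool call to move; the robot and the scene stay as the last step left them, time stands still between calls to the robot, and variables do not carry over. Pictures are saved under pics/ and viewed, and the job is handed in when it is done.

Besides the shell and the picture viewer there is one more tool, called after "Emit:" as a command line: name --argument value ..., lists and objects as JSON in quotes. play_rows: Moves the arm, as the interface text tells. Its arguments: {"type":"object","properties":{"series":{"type":"string"},"squeeze":{"type":"number"}},"required":["series"]}

```bash
mkdir -p pics; ls; python3 - <<'E'
from station import manip
import cv2
print(manip.sense())
for n in ("scene","top","wrist"):
    f=manip.grab_frame(n); cv2.imwrite(f"pics/{n}0.png",f["img"][:,:,::-1]); print(n,{k:v for k,v in f.items() if k!="img"})
E
```

```text
pics
{'time': 0.0, 'joints': array([ 1.05118566,  0.57657422,  0.02485064,  1.43789039, -0.01501039,
        1.12901851, -0.05648978]), 'qd': array([ 0.00028838,  0.00113578,  0.00110509, -0.00117494,  0.00040666,
        0.00128915, -0.00028384]), 'joint_efforts': array([-1.08616969e-03, -7.65769958e+01,  2.24969834e+00, -2.85983473e+01,
        1.50920899e-02,  1.28119782e-02,  5.07149480e-05]), 'tcp_pos': array([ 0.28489993, -0.61175545,  0.40382047]), 'ee_rot': array([ 0.88333373,  1.38594057, -0.88194709]), 'wrist_force': array([-0.32182396,  0.55182601,  0.16198081]), 'wrist_torque': array([ 0.00568124, -0.01650851, -0.00100196]), 'opening': 1.0004631413386549}
scene {'fx': 471.6595039207449, 'fy': 471.6595039207449, 'cx': 250.11842775475492, 'cy': 190.8556589107174, 'xyz': array([-0.53367001, -0.98680587,  0.83673181]), 'orientation': array([-1.95155685,  0.80219946, -0.4698652 ])}
top {'fx': 382.1180756726295, 'fy': 382.1180756726295, 'cx': 254.4839794706038, 'cy': 190.3941740602985, 'xyz': array([0.20468732, 0.02350703, 1.2876437 ]), 'orientation': array([-2.01328318,  2.20117593, -0.22979231])}
wrist {'fx': 303.2357877791429, 'fy': 303.2357877791429, 'cx': 257.48866817842503, 'cy': 192.44565469087695, 'xyz': array([ 0.36024472, -0.57567017,  0.37125817]), 'orientation': array([ 2.40693626, -1.53182897, -0.2569314 ])}
```

View pics/top0.png

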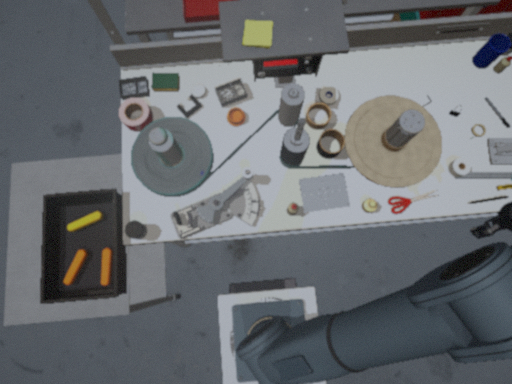

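View pics/scene0.png

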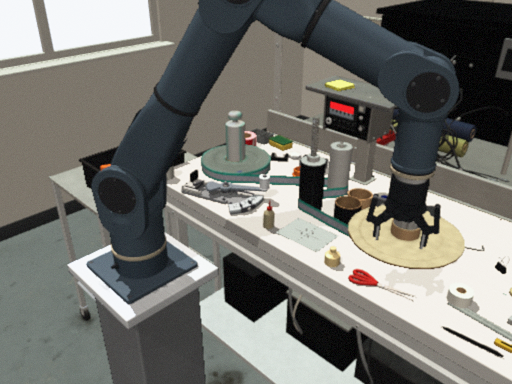

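View pics/wrist0.png

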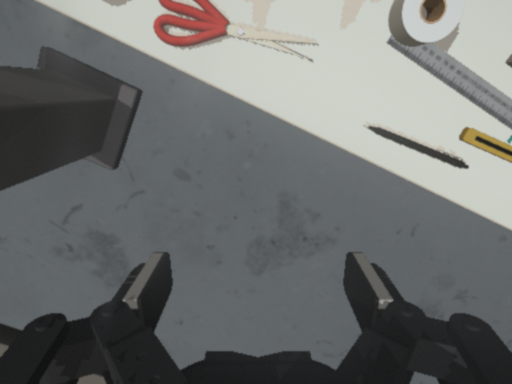

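```bash
cat > h.py <<'E'
import numpy as np, cv2
from scipy.spatial.transform import Rotation as R
from station import manip
def ray(f,u,v):
    d=np.array([(u-f["cx"])/f["fx"],(v-f["cy"])/f["fy"],1.0])
    return np.array(f["xyz"]),R.from_rotvec(f["orientation"]).as_matrix()@d
def onz(f,u,v,z):
    o,d=ray(f,u,v); return o+d*(z-o[2])/d[2]
def proj(f,p):
    c=R.from_rotvec(f["orientation"]).as_matrix().T@(np.array(p)-f["xyz"])
    return np.array([f["fx"]*c[0]/c[2]+f["cx"],f["fy"]*c[1]/c[2]+f["cy"]])
def crop(f,x0,y0,x1,y1,s,name):
    im=cv2.resize(f["img"][y0:y1,x0:x1,::-1],None,fx=s,fy=s,interpolation=cv2.INTER_CUBIC); cv2.imwrite("pics/"+name,im)
E
python3 - <<'E'
from h import *
f=manip.grab_frame("top")
crop(f,120,160,280,250,5,"top_c.png")
for p in [(200,215),(248,175),(136,231),(293,208)]: print(p,onz(f,*p,0.02))
g=manip.grab_frame("scene"); crop(g,160,160,290,250,6,"scene_c.png")
E
```

```text
(200, 215) [0.41273865 0.19725452 0.02      ]
(248, 175) [0.53617623 0.02528885 0.02      ]
(136, 231) [0.37812297 0.41257611 0.02      ]
(293, 208) [ 0.40851952 -0.11559163  0.02      ]
```

View pics/top_c.png

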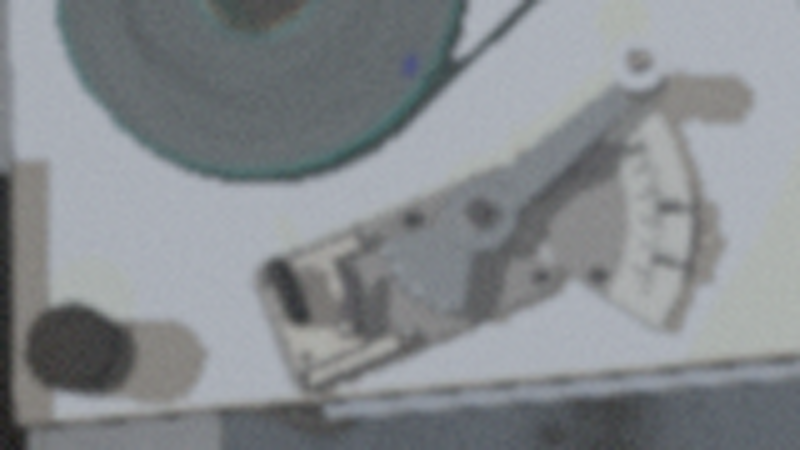

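View pics/scene_c.png

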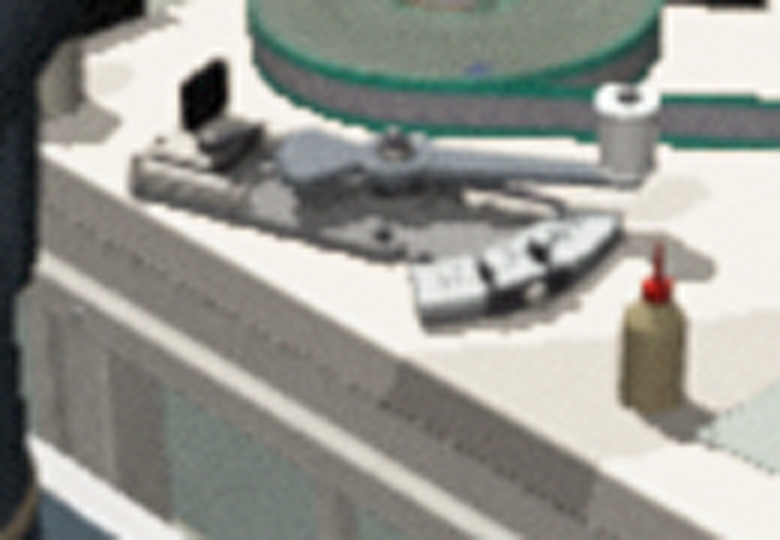

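```bash
python3 - <<'E'
from h import *
f=manip.grab_frame("top")
q=lambda a,b,z: onz(f,120+(a-2)/5,160+(b-2)/5,z)   # cubic pix offset
P=q(484,212,.045);Ro=q(639,60,.0905);G=q(288,285,.0635)
t1=q(670,207,.029);t2=q(666,262,.029)
ang=lambda p:np.degrees(np.arctan2(*(p-P)[1::-1]))
for n,p in dict(P=P,Ro=Ro,G=G,t1=t1,t2=t2).items(): print(n,p.round(4),np.linalg.norm((p-P)[:2]).round(4),ang(p).round(2))
yaw=ang(G)-90
print("yaw from grip",yaw,"from roller",ang(Ro)+72.02)
J=q(80,348,.064);print("jar",J); 
E
```

```text
P [0.4471 0.1372 0.045 ] 0.0 0.0
Ro [0.5293 0.0262 0.0905] 0.1381 -53.52
G [0.407  0.2651 0.0635] 0.1341 107.43
t1 [0.4425 0.0142 0.029 ] 0.1231 -92.16
t2 [0.4056 0.0201 0.029 ] 0.1242 -109.53
yaw from grip 17.433567754557643 from roller 18.499775788382465
jar [0.37801497 0.40022502 0.064     ]
```

```bash
cat >> h.py <<'E'
def Rdown(camdeg,sgn):
    a=np.radians(camdeg); y=sgn*np.array([np.cos(a),np.sin(a),0]); x=np.array([0,0,-1.]); return np.stack([x,y,np.cross(x,y)],1)
def rows(p0,R0,p1,R1,n):
    """rows in tool axes, linear path"""
    w=R.from_matrix(R0.T@R1).as_rotvec(); p=np.array(p0);M=R0; out=[]
    for k in range(1,n+1):
        q=np.array(p0)+(np.array(p1)-p0)*k/n
        s=M.T@(q-p)*1000; s=np.round(s,0)
        t=np.round(np.degrees(w)/n,1); out.append(np.r_[s,t]); p=p+M@s/1000; M=M@R.from_rotvec(np.radians(t)).as_matrix()
    print("; ".join("0 "+" ".join("%g"%(v+0) for v in r) for r in out)); print("end",p.round(4),"cam-y",np.degrees(np.arctan2(M[1,1],M[0,1])).round(1)); return p,M
E
python3 - <<'E'
from h import *
s=manip.sense(); M=R.from_rotvec(s["ee_rot"]).as_matrix(); print(M.round(3))
f=manip.grab_frame("wrist"); print("cam in tool",M.T@(f["xyz"]-s["tcp_pos"])); print("camaxes in tool",(M.T@R.from_rotvec(f["orientation"]).as_matrix()).round(2))
y0=np.degrees(np.arctan2(M[1,1],M[0,1])); print(y0)
# go to viewing pose: tcp over (0.47,0.0)
p,M1=rows(s["tcp_pos"],M,[0.44,0.06,0.40],M@R.from_rotvec([0,0,0]).as_matrix(),12)
E
```

```text
[[-0.     0.907  0.422]
 [ 0.001  0.422 -0.907]
 [-1.    -0.    -0.001]]
cam in tool [ 0.03268003  0.08352939 -0.00086082]
camaxes in tool [[ 0.   -0.32  0.95]
 [ 0.   -0.95 -0.32]
 [ 1.    0.    0.  ]]
24.97075171930909
0 0 35 -45 0 0 0; 0 1 36 -46 0 0 0; 0 0 35 -45 0 0 0; 0 1 35 -45 0 0 0; 0 0 36 -45 0 0 0; 0 0 35 -46 0 0 0; 0 1 35 -45 0 0 0; 0 0 36 -45 0 0 0; 0 1 35 -46 0 0 0; 0 0 35 -45 0 0 0; 0 0 36 -45 0 0 0; 0 1 35 -46 0 0 0
end [0.4397 0.0603 0.3997] cam-y 25.0
```

```bash
python3 - <<'E'
from h import *
s=manip.sense(); M=R.from_rotvec(s["ee_rot"]).as_matrix()
p,M1=rows(s["tcp_pos"],M,[0.47,-0.1,0.40],Rdown(70,1),12)
rows(p,M1,[0.43,0.16,0.40],Rdown(108,1),8)
E
```

```text
0 0 32 -32 -3.8 0 0; 0 1 34 -30 -3.8 0 0; 0 0 36 -28 -3.8 0 0; 0 1 38 -25 -3.8 0 0; 0 0 39 -23 -3.8 0 0; 0 0 41 -20 -3.8 0 0; 0 1 42 -17 -3.8 0 0; 0 0 43 -14 -3.8 0 0; 0 0 44 -12 -3.8 0 0; 0 1 44 -9 -3.8 0 0; 0 0 45 -5 -3.8 0 0; 0 1 45 -3 -3.8 0 0
end [ 0.4698 -0.1003  0.3996] cam-y 70.6
0 0 29 -16 -4.7 0 0; 0 0 30 -13 -4.7 0 0; 0 0 31 -10 -4.7 0 0; 0 0 32 -8 -4.7 0 0; 0 0 33 -5 -4.7 0 0; 0 0 33 -3 -4.7 0 0; 0 0 33 0 -4.7 0 0; 0 0 32 3 -4.7 0 0
end [0.4304 0.1598 0.3997] cam-y 108.2
```

Emit:
play_rows --series "0 0 32 -32 -3.8 0 0; 0 0 34 -30 -3.8 0 0; 0 0 36 -28 -3.8 0 0; 0 0 38 -25 -3.8 0 0; 0 0 39 -23 -3.8 0 0; 0 0 41 -20 -3.8 0 0; 0 0 42 -17 -3.8 0 0; 0 0 43 -14 -3.8 0 0; 0 0 44 -12 -3.8 0 0; 0 0 44 -9 -3.8 0 0; 0 0 45 -5 -3.8 0 0; 0 0 45 -3 -3.8 0 0"

```text
time: 1.85
tcp_pos: [0.4702, -0.0989, 0.405]
ee_rot: [0.265, 1.554, -0.265]
wrist_force: [0.6, -0.6, -1.0]
opening: 0.002
```

Emit:
play_rows --series "0 0 29 -16 -4.7 0 0; 0 0 30 -13 -4.7 0 0; 0 0 31 -10 -4.7 0 0; 0 0 32 -8 -4.7 0 0; 0 0 33 -5 -4.7 0 0; 0 0 33 -3 -4.7 0 0; 0 0 33 0 -4.7 0 0; 0 0 32 3 -4.7 0 0; 0 0 0 0 0 0 0"

```text
time: 2.98
tcp_pos: [0.4299, 0.162, 0.405]
ee_rot: [-0.252, 1.555, 0.253]
wrist_force: [0.4, -0.5, 0.3]
opening: -0.0
```

```bash
python3 - <<'E'
from h import *
s=manip.sense(); M=R.from_rotvec(s["ee_rot"]).as_matrix(); print(s["time"],s["tcp_pos"],s["joints"].round(2),s["opening"],M.round(3))
f=manip.grab_frame("wrist"); crop(f,0,0,512,384,1.5,"w1.png")
import pickle; pickle.dump(f,open("w1.pkl","wb"))
E
```

```text
2.975 [0.42993217 0.16196782 0.40501581] [-0.02  0.29 -0.56  1.97  0.19  0.94 -0.36] -0.0002862310952110584 [[ 0.001 -0.316  0.949]
 [ 0.001  0.949  0.316]
 [-1.     0.001  0.001]]
```

View pics/w1.png

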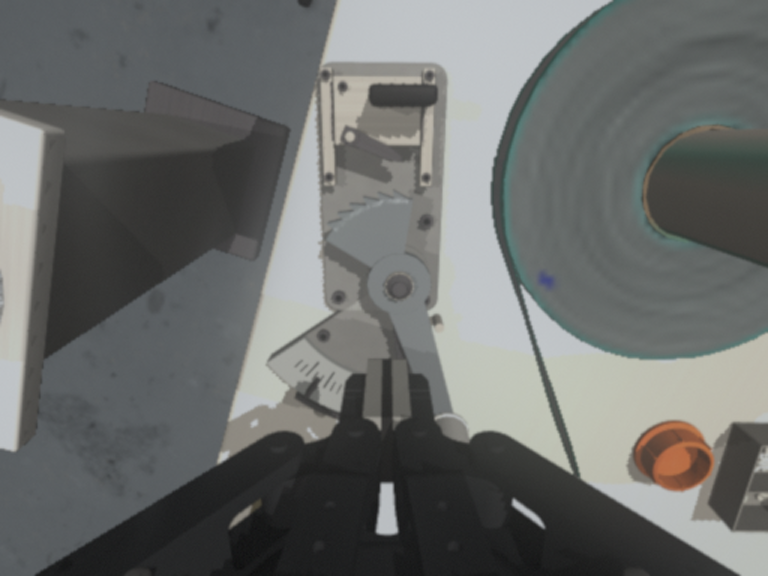

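```bash
python3 - <<'E'
from h import *
import pickle; f=pickle.load(open("w1.pkl","rb"))
q=lambda a,b,z: onz(f,(a+.5)/1.5-.5,(b+.5)/1.5-.5,z)
P=q(399,287,.045); G=q(405,88,.0635); G2=q(373,86,.0635);G3=q(437,88,.0635)
e1=q(320,180,.01);e2=q(320,110,.01);e3=q(446,120,.01);e4=q(439,260,.01)
for n,p in dict(P=P,G=G,e1=e1,e2=e2).items(): print(n,p.round(4))
d=G-P; print(np.linalg.norm(d[:2]),np.degrees(np.arctan2(d[1],d[0]))-90, "grip dir",np.degrees(np.arctan2(*(G3-G2)[1::-1])),np.linalg.norm(G3-G2))
crop(f,200,20,330,110,6,"w1c.png")
E
```

```text
P [0.4475 0.1407 0.045 ]
G [0.4059 0.2714 0.0635]
e1 [0.3653 0.1934 0.01  ]
e2 [0.3515 0.2423 0.01  ]
0.13719424271985955 17.65858224910535 grip dir 16.86501687091969 0.03992032680636362
```

View pics/w1c.png

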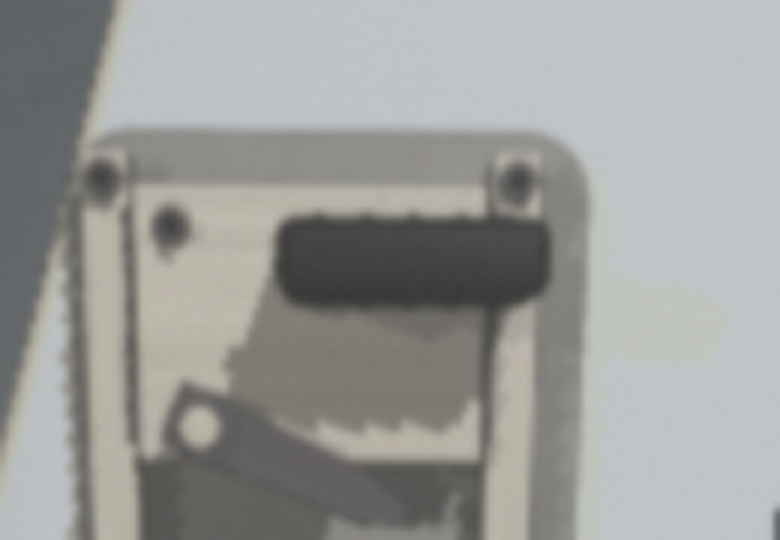

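Emit:
play_rows --series "0 0 40 3 0 0 0; 0 0 40 3 0 0 0; 0 0 39 3 0 0 0; 0 0 39 4 0 0 0; 0 40 0 0 0 0 0; 0 40 0 0 0 0 0; 0 40 0 0 0 0 0; 0 40 0 0 0 0 0; 0 32 0 0 0 0 0; 0 0 0 0 0 0 0; 0 0 0 0 0 0 0"

```text
time: 4.4
tcp_pos: [0.3941, 0.3138, 0.2136]
ee_rot: [-0.248, 1.556, 0.248]
wrist_force: [0.3, -0.6, 0.7]
opening: -0.0
```

```bash
python3 - <<'E'
from h import *
s=manip.sense(); print(s["time"],s["tcp_pos"],s["joints"].round(2),s["wrist_force"])
f=manip.grab_frame("wrist"); crop(f,0,0,512,384,1.5,"w2.png")
f=manip.grab_frame("scene"); crop(f,130,110,290,230,5,"s2.png")
E
```

```text
4.4 [0.39406642 0.31377444 0.21364555] [-0.48  0.62 -0.43  2.08  0.49  0.54 -0.95] [ 0.32307507 -0.56573467  0.73548007]
```

View pics/w2.png

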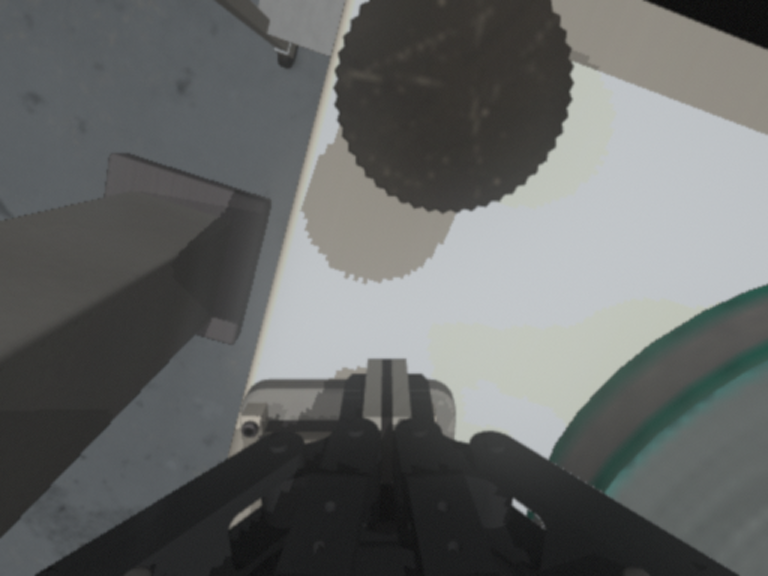

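View pics/s2.png

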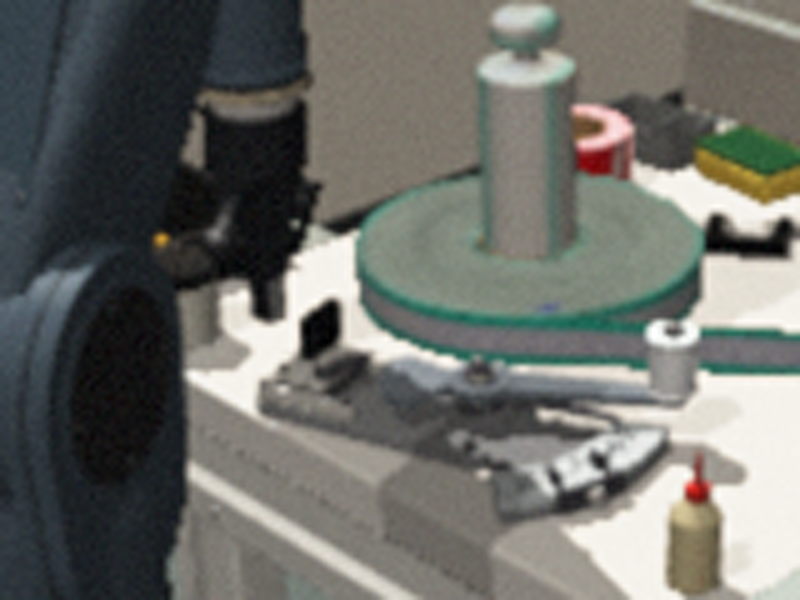

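Emit:
play_rows --series "0 0 -10 0 0 0 0; 0 0 -10 0 0 0 0; 0 0 -8 0 0 0 0; 0 0 -7 0 0 0 0; 0 0 -7 0 0 0 0; 0 0 -7 0 0 0 0; 0 0 -4 0 0 0 0; 0 0 0 0 0 0 0"

```text
time: 5.5
tcp_pos: [0.4099, 0.264, 0.2129]
ee_rot: [-0.248, 1.556, 0.25]
wrist_force: [-2.5, 2.6, 1.8]
opening: 0.001
```

Emit:
play_rows --series "0 0 -3 0 0 0 0; 0 0 0 0 0 0 0"

```text
time: 5.75
tcp_pos: [0.4107, 0.2614, 0.2129]
ee_rot: [-0.248, 1.556, 0.251]
wrist_force: [-3.1, 3.4, 1.6]
opening: 0.005
```

Emit:
play_rows --series "0 0 -3 0 0 0 0; 0 0 0 0 0 0 0"

```text
time: 6.0
tcp_pos: [0.411, 0.2603, 0.213]
ee_rot: [-0.247, 1.556, 0.255]
wrist_force: [-7.0, 10.8, 0.4]
opening: -0.003
```

Emit:
play_rows --series "0 0 -2 0 0 0 0; 0 0 0 0 0 0 0"

```text
time: 6.25
tcp_pos: [0.411, 0.2598, 0.213]
ee_rot: [-0.246, 1.555, 0.258]
wrist_force: [-10.0, 16.7, -1.6]
opening: -0.003
```

Emit:
play_rows --series "0 0 15 0 0 0 0; 0 0 20 0 0 0 0; 0 -45 0 0 0 0 0; 0 -50 0 0 0 0 0; 0 -50 0 0 0 0 0; 0 -45 0 0 0 0 0; 0 0 -45 0 0 0 0; 0 0 -45 0 0 0 0; 0 0 -40 0 0 0 0; 0 0 0 0 0 0 0"

```text
time: 7.5
tcp_pos: [0.443, 0.1624, 0.4024]
ee_rot: [-0.246, 1.558, 0.242]
wrist_force: [0.0, 1.5, 1.0]
opening: 0.004
```

```bash
python3 - <<'E'
from h import *
import pickle
s=manip.sense(); print(s["time"],s["tcp_pos"],s["joints"].round(2),s["wrist_force"])
f=manip.grab_frame("wrist"); crop(f,0,0,512,384,1.5,"w3.png"); pickle.dump(f,open("w3.pkl","wb"))
E
```

```text
7.5 [0.44302332 0.16236292 0.40239277] [ 0.    0.32 -0.59  1.94  0.22  0.95 -0.39] [0.04262012 1.45415492 0.96655546]
```

View pics/w3.png

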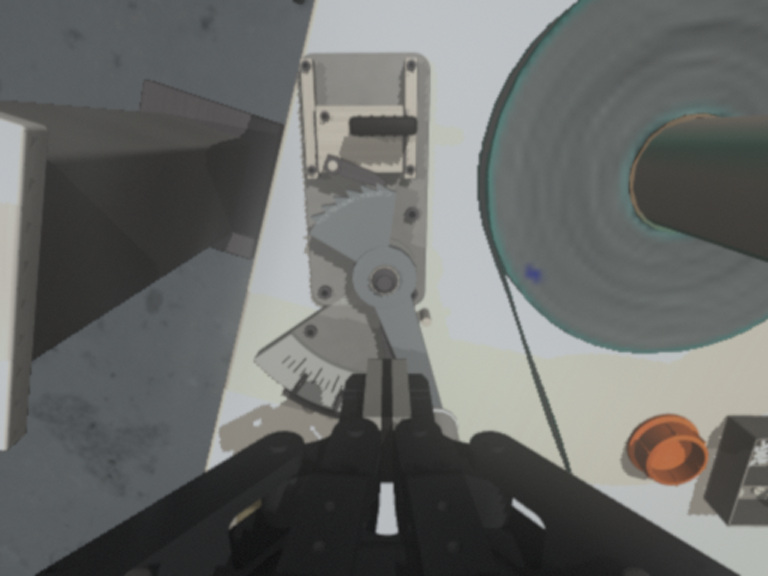

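```bash
python3 - <<'E'
from h import *
import pickle; f=pickle.load(open("w3.pkl","rb"))
q=lambda a,b,z: onz(f,(a+.5)/1.5-.5,(b+.5)/1.5-.5,z)
P=q(384,281,.045); G=q(383,120,.0635)
d=G-P; print(P,G,np.linalg.norm(d[:2]),np.degrees(np.arctan2(d[1],d[0]))-90)
for t in [(300,388),(337,410)]: print("tab",q(*t,.029),np.degrees(np.arctan2(*(q(*t,.029)-P)[1::-1])))
for z in (.0,.03,.06): print("tape",z,q(553,420,z),q(520,320,z))
s=manip.sense(); M=R.from_rotvec(s["ee_rot"]).as_matrix()
p,M1=rows(s["tcp_pos"],M,[.563,.050,s["tcp_pos"][2]],Rdown(216,1),11)
E
```

```text
[0.44743461 0.14140132 0.045     ] [0.41247239 0.24869143 0.0635    ] 0.11284291158518546 18.049037861241843
tab [0.40990547 0.02252745 0.029     ] -107.52119427840455
tab [0.44606391 0.0111471  0.029     ] -90.60291652891519
tape 0.0 [0.64768865 0.04412989 0.        ] [0.5765727  0.12978204 0.        ]
tape 0.03 [0.62895852 0.06024574 0.03      ] [0.56361578 0.13894462 0.03      ]
tape 0.06 [0.61022838 0.07636158 0.06      ] [0.55065885 0.1481072  0.06      ]
0 0 -13 7 -9.8 0 0; 0 0 -15 5 -9.8 0 0; 0 0 -15 2 -9.8 0 0; 0 0 -15 0 -9.8 0 0; 0 0 -15 -2 -9.8 0 0; 0 0 -14 -6 -9.8 0 0; 0 0 -13 -7 -9.8 0 0; 0 0 -11 -10 -9.8 0 0; 0 0 -10 -11 -9.8 0 0; 0 0 -8 -14 -9.8 0 0; 0 0 -5 -14 -9.8 0 0
end [0.5632 0.0497 0.4027] cam-y -144.2
```

```bash
python3 - <<'E'
from h import *
import pickle
for n in ("w1","w3"):
    f=pickle.load(open(n+".pkl","rb"))
    g=cv2.cvtColor(f["img"],cv2.COLOR_RGB2GRAY).astype(float)
    u0=268 if n=="w1" else 256
    col=g[45:100,u0-8:u0+8].mean(1); print(n,[(45+i,int(c)) for i,c in enumerate(col)][5:50])
f=pickle.load(open("w3.pkl","rb")); crop(f,190,30,320,140,6,"w3c.png")
E
```

```text
w1 [(50, 150), (51, 171), (52, 179), (53, 178), (54, 174), (55, 150), (56, 101), (57, 72), (58, 71), (59, 72), (60, 71), (61, 69), (62, 68), (63, 66), (64, 65), (65, 64), (66, 62), (67, 61), (68, 59), (69, 59), (70, 65), (71, 85), (72, 103), (73, 110), (74, 113), (75, 116), (76, 121), (77, 122), (78, 122), (79, 122), (80, 121), (81, 122), (82, 123), (83, 123), (84, 122), (85, 121), (86, 120), (87, 121), (88, 123), (89, 125), (90, 134), (91, 153), (92, 171), (93, 178), (94, 178)]
w3 [(50, 141), (51, 140), (52, 140), (53, 140), (54, 140), (55, 140), (56, 140), (57, 140), (58, 140), (59, 140), (60, 140), (61, 140), (62, 140), (63, 140), (64, 140), (65, 139), (66, 140), (67, 139), (68, 139), (69, 142), (70, 157), (71, 172), (72, 174), (73, 174), (74, 176), (75, 175), (76, 158), (77, 116), (78, 76), (79, 67), (80, 68), (81, 68), (82, 66), (83, 65), (84, 64), (85, 62), (86, 62), (87, 61), (88, 59), (89, 62), (90, 77), (91, 96), (92, 108), (93, 113), (94, 117)]
```

View pics/w3c.png

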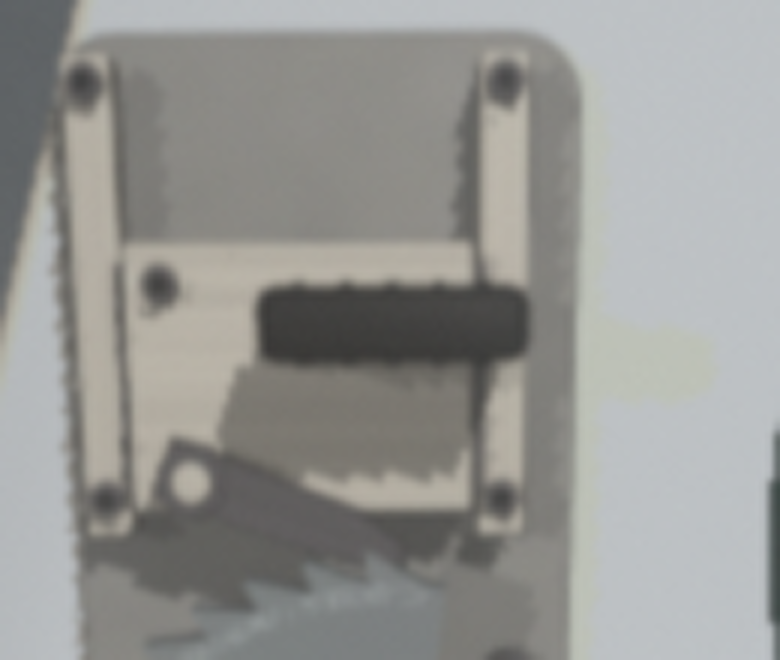

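```bash
python3 - <<'E'
from h import *
import pickle
for n,u,v,pu,pv in (("w1",268.5,56.0,266,191),("w3",255,77.2,256,187)):
    f=pickle.load(open(n+".pkl","rb"))
    a=onz(f,u,v,.0635); print(n,a,((a-[.4475,.139,0])[:2]@[-.301,.954]).round(4))
E
```

```text
w1 [0.4040062  0.27305248 0.0635    ] 0.141
w3 [0.4116124  0.25086298 0.0635    ] 0.1175
```

```bash
python3 - <<'E'
from h import *
import pickle
for n,u,pe,se in (("w1",268.5,41.5,50),("w3",255,35.3,70)):
    f=pickle.load(open(n+".pkl","rb"))
    for nm,v,z in(("plate160",pe,.01),("slide",se,.0295),("slide",se,.02)):
        a=onz(f,u,v,z); print(n,nm,((a-[.4475,.139,0])[:2]@[-.301,.954]).round(4))
E
```

```text
w1 plate160 0.1604
w1 slide 0.1499
w1 slide 0.1509
w3 plate160 0.1609
w3 slide 0.1256
w3 slide 0.1261
```

Emit:
play_rows --series "0 0 40 0 0 0 0; 0 0 45 0 0 0 0; 0 0 45 0 0 0 0; 0 45 0 0 0 0 0; 0 50 0 0 0 0 0; 0 50 0 0 0 0 0; 0 45 0 0 0 0 0; 0 0 0 0 0 0 0; 0 0 -15 0 0 0 0; 0 0 -10 0 0 0 0; 0 0 -8 0 0 0 0; 0 0 0 0 0 0 0"

```text
time: 9.05
tcp_pos: [0.4115, 0.2602, 0.2144]
ee_rot: [-0.245, 1.553, 0.256]
wrist_force: [-7.0, 11.2, 1.2]
opening: -0.0
```

Emit:
play_rows --series "0 0 -4 0 0 0 0; 0 0 -3 0 0 0 0; 0 0 0 0 0 0 0; 0 0 0 0 0 0 0"

```text
time: 9.55
tcp_pos: [0.4118, 0.2586, 0.2146]
ee_rot: [-0.242, 1.552, 0.267]
wrist_force: [-16.8, 30.3, -4.4]
opening: -0.003
```

Emit:
play_rows --series "0 0 20 0 0 0 0; 0 0 20 0 0 0 0; 0 -45 0 0 0 0 0; 0 -50 0 0 0 0 0; 0 -50 0 0 0 0 0; 0 -45 0 0 0 0 0; 0 0 -45 0 0 0 0; 0 0 -45 0 0 0 0; 0 0 -40 0 0 0 0; 0 0 0 0 0 0 0"

```text
time: 10.8
tcp_pos: [0.4429, 0.162, 0.4035]
ee_rot: [-0.245, 1.556, 0.242]
wrist_force: [0.2, 0.6, 0.4]
opening: -0.002
```

```bash
python3 - <<'E'
from h import *
s=manip.sense(); M=R.from_rotvec(s["ee_rot"]).as_matrix(); print(s["tcp_pos"],s["wrist_force"])
f=manip.grab_frame("wrist"); g=cv2.cvtColor(f["img"],cv2.COLOR_RGB2GRAY).astype(float)
col=g[25:100,247:263].mean(1); print([(25+i,int(c)) for i,c in enumerate(col)])
crop(f,150,20,350,340,1.8,"w4.png")
p,M1=rows(s["tcp_pos"],M,[.563,.050,s["tcp_pos"][2]],Rdown(216,1),11)
E
```

```text
[0.44287871 0.16195744 0.40349057] [0.17818648 0.60344476 0.37658488]
[(25, 191), (26, 191), (27, 191), (28, 191), (29, 191), (30, 191), (31, 191), (32, 190), (33, 188), (34, 177), (35, 154), (36, 142), (37, 142), (38, 141), (39, 141), (40, 141), (41, 141), (42, 141), (43, 141), (44, 142), (45, 141), (46, 141), (47, 141), (48, 141), (49, 140), (50, 140), (51, 140), (52, 140), (53, 140), (54, 140), (55, 140), (56, 140), (57, 140), (58, 140), (59, 140), (60, 140), (61, 140), (62, 139), (63, 140), (64, 139), (65, 139), (66, 139), (67, 139), (68, 139), (69, 142), (70, 159), (71, 172), (72, 174), (73, 174), (74, 177), (75, 174), (76, 150), (77, 103), (78, 71), (79, 67), (80, 68), (81, 67), (82, 65), (83, 63), (84, 63), (85, 62), (86, 61), (87, 60), (88, 59), (89, 65), (90, 83), (91, 101), (92, 109), (93, 114), (94, 118), (95, 120), (96, 119), (97, 119), (98, 119), (99, 119)]
0 0 -13 7 -9.8 0 0; 0 0 -14 5 -9.8 0 0; 0 0 -15 3 -9.8 0 0; 0 0 -15 0 -9.8 0 0; 0 0 -14 -3 -9.8 0 0; 0 0 -15 -5 -9.8 0 0; 0 0 -12 -7 -9.8 0 0; 0 0 -12 -10 -9.8 0 0; 0 0 -10 -11 -9.8 0 0; 0 0 -7 -13 -9.8 0 0; 0 0 -6 -14 -9.8 0 0
end [0.5632 0.0499 0.4038] cam-y -144.4
```

Slide unchanged under twice the force: it is at its stop. Now to the far side of the roller.

Emit:
play_rows --series "0 0 -13 7 -9.8 0 0; 0 0 -14 5 -9.8 0 0; 0 0 -15 3 -9.8 0 0; 0 0 -15 0 -9.8 0 0; 0 0 -14 -3 -9.8 0 0; 0 0 -15 -5 -9.8 0 0; 0 0 -12 -7 -9.8 0 0; 0 0 -12 -10 -9.8 0 0; 0 0 -10 -11 -9.8 0 0; 0 0 -7 -13 -9.8 0 0; 0 0 -6 -14 -9.8 0 0; 0 0 0 0 0 0 0"

```text
time: 12.35
tcp_pos: [0.5635, 0.0544, 0.4028]
ee_rot: [-1.653, 0.844, 1.654]
wrist_force: [-0.8, -0.1, 0.9]
opening: 0.001
```

```bash
python3 - <<'E'
from h import *
import pickle
s=manip.sense(); M=R.from_rotvec(s["ee_rot"]).as_matrix(); print(s["time"],s["tcp_pos"],s["joints"].round(2),np.degrees(np.arctan2(M[1,1],M[0,1])))
f=manip.grab_frame("wrist"); crop(f,0,0,512,384,1.5,"w5.png"); pickle.dump(f,open("w5.pkl","wb"))
E
```

```text
12.35 [0.56351325 0.05440783 0.40284225] [ 0.47  0.58 -1.05  1.71  0.54  1.17  1.47] -144.1424717568937
```

View pics/w5.png

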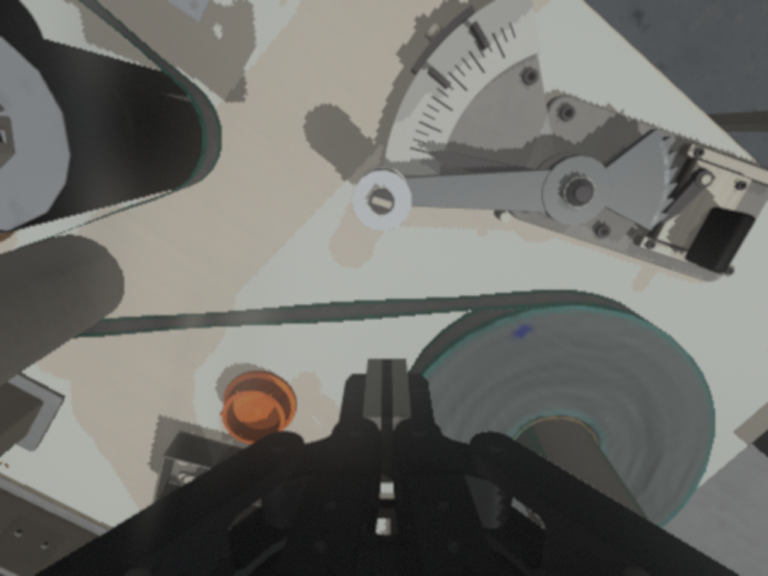

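```bash
python3 - <<'E'
from h import *
import pickle; f=pickle.load(open("w5.pkl","rb")); s=manip.sense(); M=R.from_rotvec(s["ee_rot"]).as_matrix()
q=lambda a,b,z: onz(f,(a+.5)/1.5-.5,(b+.5)/1.5-.5,z)
P=q(580,190,.045);Ro=q(382,201,.0905)
ang=lambda p:np.degrees(np.arctan2(*(p-P)[1::-1]))
for n,p in dict(P=P,Ro=Ro,t1=q(437,76,.029),t2=q(478,36,.029)).items(): print(n,p.round(4),np.linalg.norm((p-P)[:2]).round(4),ang(p).round(2))
for nm,u,v,zs in (("tape",382,305,(0.02,.04,.06)),("black canister",200,140,(.05,.1)),("pole",120,290,(.05,.1,.15))):
  for z in zs:
    a=q(u,v,z); d=M.T@(a-s["tcp_pos"]); print(nm,z,a.round(3),"tool yz from tip",(d[1:]*1000).round(0))
d=M.T@(Ro-s["tcp_pos"]); print("roller in tool",(d*1000).round(1))
E
```

```text
P [0.4463 0.1392 0.045 ] 0.0 0.0
Ro [0.5288 0.0274 0.0905] 0.1389 -53.57
t1 [0.4454 0.013  0.029 ] 0.1262 -90.41
t2 [0.4103 0.0202 0.029 ] 0.1243 -106.85
tape 0.02 [0.606 0.082 0.02 ] tool yz from tip [-51.  -3.]
tape 0.04 [0.6   0.078 0.04 ] tool yz from tip [-43.  -3.]
tape 0.06 [0.594 0.074 0.06 ] tool yz from tip [-35.  -3.]
black canister 0.05 [ 0.572 -0.092  0.05 ] tool yz from tip [  79. -125.]
black canister 0.1 [ 0.56  -0.076  0.1  ] tool yz from tip [  79. -105.]
pole 0.05 [ 0.701 -0.089  0.05 ] tool yz from tip [ -28. -198.]
pole 0.1 [ 0.669 -0.074  0.1  ] tool yz from tip [ -10. -167.]
pole 0.15 [ 0.637 -0.059  0.15 ] tool yz from tip [   7. -136.]
roller in tool [312.4  44.1  -2.8]
```

Emit:
play_rows --series "0 45 0 0 0 0 0; 0 45 0 0 0 0 0; 0 45 0 0 0 0 0; 0 45 0 0 0 0 0; 0 0 0 0 0 0 0; 0 0 0 0 0 0 0; 0 0 7 -1 0 0 0; 0 0 7 -1 0 0 0; 0 0 0 0 0 0 0"

```text
time: 13.52
tcp_pos: [0.5531, 0.0441, 0.2236]
ee_rot: [-1.655, 0.844, 1.652]
wrist_force: [1.7, 1.0, 2.3]
opening: 0.004
```

```bash
python3 - <<'E'
from h import *
import pickle
s=manip.sense(); M=R.from_rotvec(s["ee_rot"]).as_matrix(); print(s["time"],s["tcp_pos"],s["joints"].round(2),np.degrees(np.arctan2(M[1,1],M[0,1])))
print("pivot in tool", M.T@(np.array([.447,.139,0])-s["tcp_pos"])*1000)
f=manip.grab_frame("wrist"); crop(f,0,0,512,384,1.5,"w6.png")
E
```

```text
13.525 [0.55311266 0.04413564 0.22361091] [ 0.38  0.77 -0.88  1.93  0.8   0.84  1.26] -144.09266043039008
pivot in tool [223.43222405  30.63887079 139.28490046]
```

View pics/w6.png

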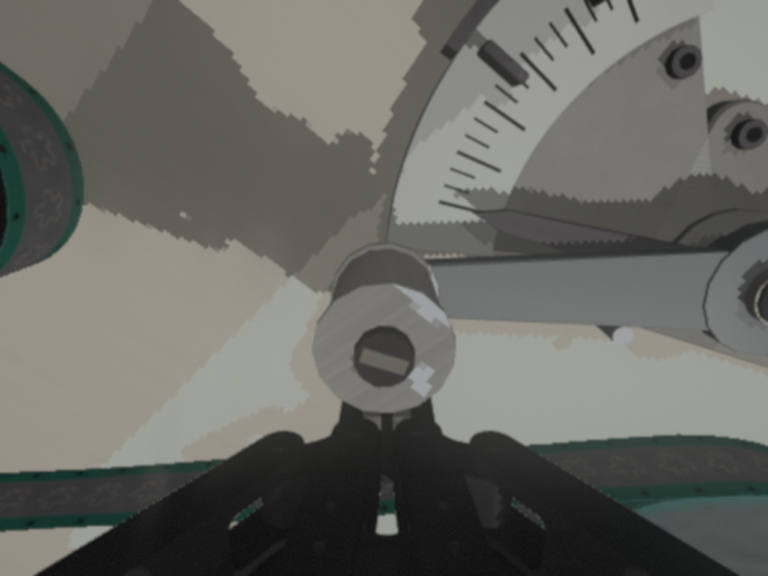

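Emit:
play_rows --series "0 0 10.3 -1.9 4.2 0 0; 0 0 10.3 -1.9 4.2 0 0; 0 0 10.3 -1.9 4.2 0 0; 0 0 10.3 -1.9 4.2 0 0; 0 0 10.3 -1.9 4.2 0 0; 0 0 10.3 -1.9 4.2 0 0; 0 0 10.3 -1.9 4.2 0 0; 0 0 10.3 -1.9 4.2 0 0; 0 0 0 0 0 0 0; 0 0 0 0 0 0 0"

```text
time: 14.82
tcp_pos: [0.4837, 0.0015, 0.2231]
ee_rot: [-1.241, 1.187, 1.24]
wrist_force: [3.9, 0.8, 3.0]
opening: -0.003
```

```bash
python3 - <<'E'
from h import *
import pickle
s=manip.sense(); M=R.from_rotvec(s["ee_rot"]).as_matrix(); print(s["time"],s["tcp_pos"],s["joints"].round(2),np.degrees(np.arctan2(M[1,1],M[0,1])))
c=M.T@(np.array([.447,.139,0])-s["tcp_pos"])*1000; print("pivot in tool", c)
f=manip.grab_frame("wrist"); crop(f,0,0,512,384,1.5,"w7.png"); pickle.dump(f,open("w7.pkl","wb"))
# roller centre assuming contact 30mm ahead in tool y on radius 140
r=s["tcp_pos"]+M@np.array([0,.030,0]); print("arm turn est",np.radians(-53.8)-np.arctan2(r[1]-.139,r[0]-.447))
E
```

```text
14.825 [0.4836813  0.00149088 0.22311662] [ 0.39  0.64 -0.73  2.12  0.73  0.64  0.76] -177.54345379435327
pivot in tool [223.1064502   31.14929208 138.88317681]
arm turn est 0.583509915402745
```

View pics/w7.png

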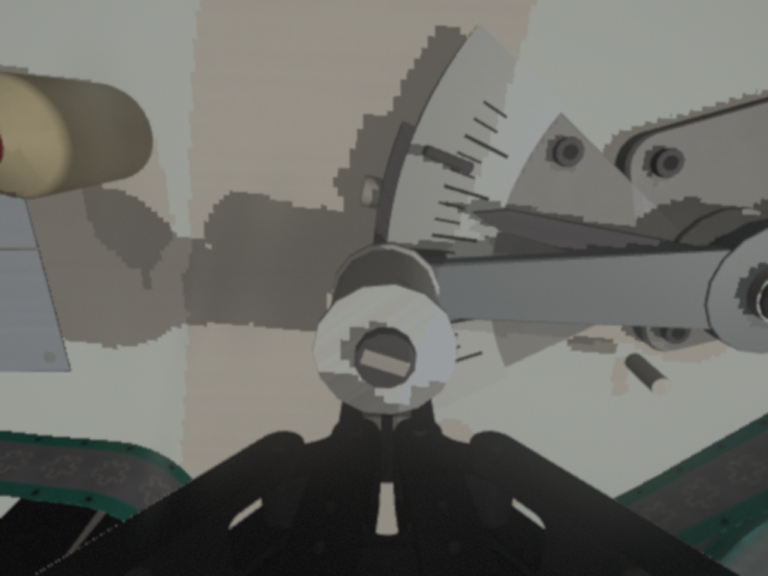

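Emit:
play_rows --series "0 0 10.5 -2 4.3 0 0; 0 0 0 0 0 0 0; 0 0 0 0 0 0 0"

```text
time: 15.25
tcp_pos: [0.473, -0.0011, 0.2228]
ee_rot: [-1.186, 1.223, 1.185]
wrist_force: [5.0, 1.0, 4.5]
opening: 0.001
```

```bash
python3 - <<'E'
from h import *
import pickle
s=manip.sense(); M=R.from_rotvec(s["ee_rot"]).as_matrix(); print(s["time"],s["tcp_pos"],s["wrist_force"])
f=manip.grab_frame("wrist"); crop(f,0,0,512,384,1.5,"w8.png")
r=s["tcp_pos"]+M@np.array([0,.030,0]); print("arm turn est",np.radians(-53.8)-np.arctan2(r[1]-.139,r[0]-.447))
E
```

```text
15.25 [ 0.47300081 -0.00107302  0.22282249] [4.99928943 1.0264508  4.45738654]
arm turn est 0.6604387647845622
```

View pics/w8.png

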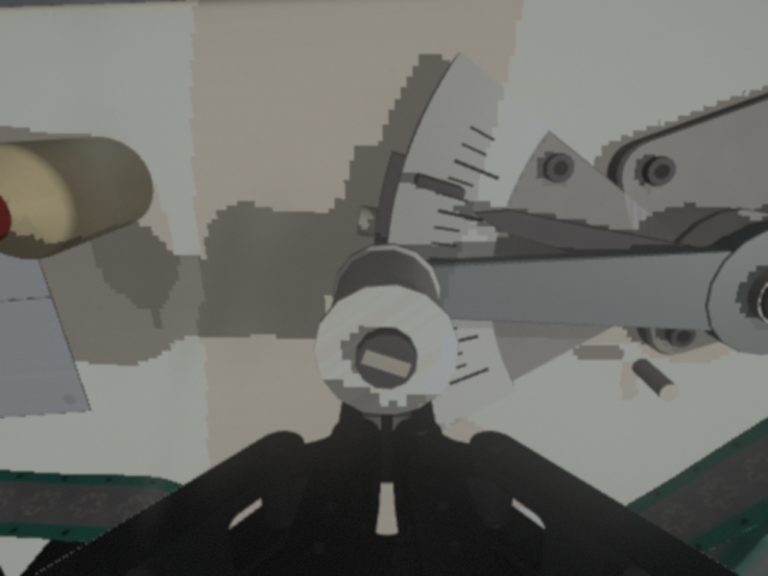

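Emit:
play_rows --series "0 0 -5 0 -1 0 0; 0 0 -5 0 -1 0 0; 0 0 -5 0 -1 0 0; 0 0 -5 0 -1 0 0; 0 0 -8 0 -1 0 0; 0 0 0 0 0 0 0; 0 -40 0 0 0 0 0; 0 -50 0 0 0 0 0; 0 -50 0 0 0 0 0; 0 -40 0 0 0 0 0; 0 0 -20 0 0 0 0; 0 0 0 0 0 0 0"

```text
time: 16.8
tcp_pos: [0.5207, -0.0001, 0.4028]
ee_rot: [-1.248, 1.183, 1.248]
wrist_force: [-0.1, -0.5, -1.0]
opening: 0.004
```

```bash
python3 - <<'E'
from h import *
import pickle
s=manip.sense(); print(s["time"],s["tcp_pos"],s["wrist_force"])
f=manip.grab_frame("wrist"); crop(f,0,0,512,384,1.5,"w9.png"); pickle.dump(f,open("w9.pkl","wb"))
f=manip.grab_frame("scene"); crop(f,130,110,290,230,5,"s9.png")
E
```

```text
16.8 [ 5.20679310e-01 -1.03369468e-04  4.02789758e-01] [-0.12197401 -0.48563624 -0.98936743]
```

View pics/w9.png

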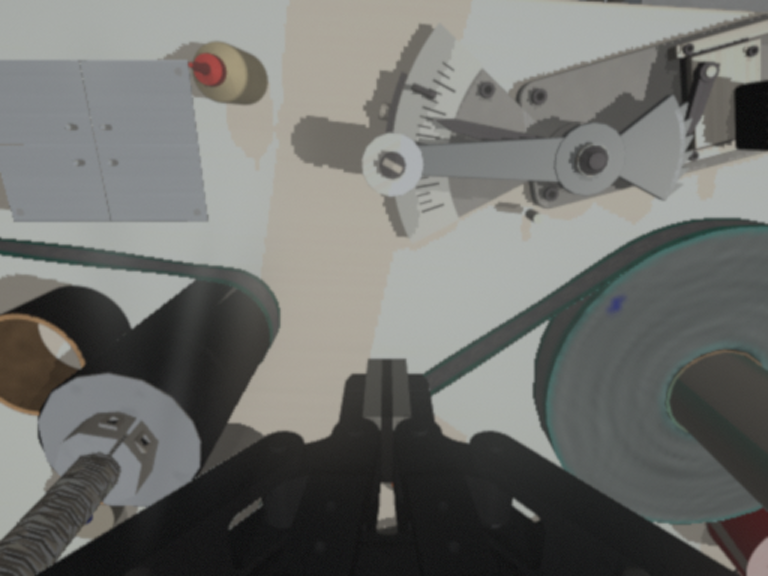

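View pics/s9.png

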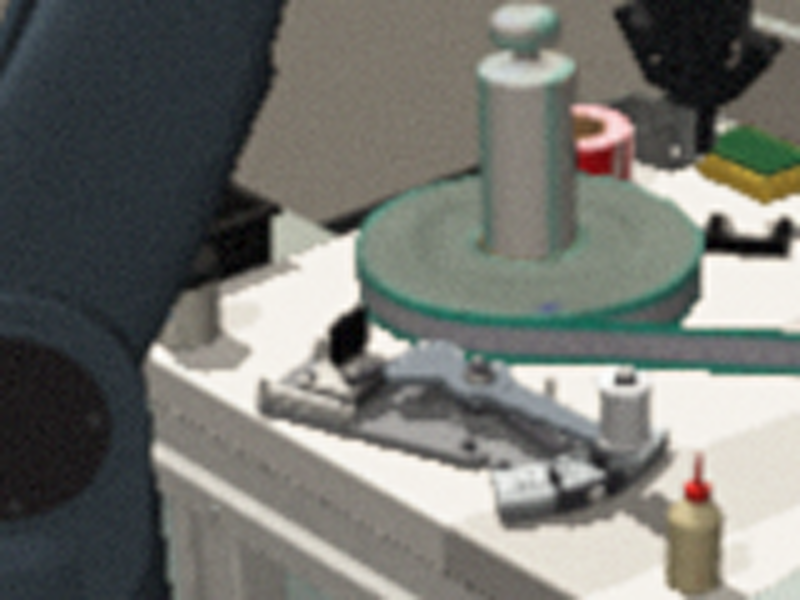

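Arm held. Measure the turn, and the pointer against the tabs.

```bash
python3 - <<'E'
from h import *
import pickle; f=pickle.load(open("w9.pkl","rb"))
q=lambda a,b,z: onz(f,(a+.5)/1.5-.5,(b+.5)/1.5-.5,z)
P=q(593,159,.045);Ro=q(393,165,.0905)
ang=lambda p:np.degrees(np.arctan2(*(p-P)[1::-1]))
for n,p in dict(P=P,Ro=Ro,ptr=q(433,121,.028),tab2=q(423,91,.029)).items(): print(n,p.round(4),np.linalg.norm((p-P)[:2]).round(4),ang(p).round(2))
crop(f,240,10,340,170,5,"w9c.png")
E
```

```text
P [0.4463 0.1392 0.045 ] 0.0 0.0
Ro [0.4548 0.0012 0.0905] 0.1383 -86.48
ptr [0.4273 0.0287 0.028 ] 0.1121 -99.74
tab2 [0.4084 0.0201 0.029 ] 0.1251 -107.65
```

View pics/w9c.png

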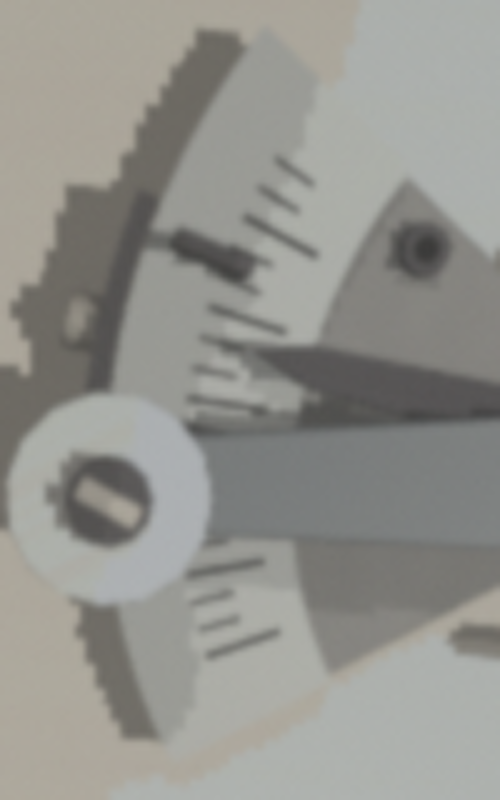

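```bash
python3 - <<'E'
from h import *
print(manip.sign_off()); print(manip.sense()["time"])
E
```

```text
the job is handed in; nothing more can be done
None
the job is handed in; nothing more can be done
```

The tension arm is parked: the ratchet holds it with the pointer between the two tabs. I handed the job in at about 17 s of the 48 s allowed.

**Pawl selector:** I pushed the grip in with the shut fingers until it stopped, then pushed again at about 35 N. The pictures taken before and after that second push show the slide in the same place. In the pictures the slide had travelled about 24 mm, not the 30 mm expected. The outer edge of the grip measured 117.5 mm from the pivot where 116 mm was expected, so I judged it fully in to within about 1.5 mm. The missing travel is most likely because the slide started a few millimetres in, but I could not confirm that.

**Arm:** I drew the roller from its far side to about 0.66 rad and let it back slowly. After I let go, the roller's position gave a turn of about 0.575 rad, on the 0.58 tooth.

**Pointer:** The tip stands at about -99.7° from world x, and the middle of the gap is at about -99.3°. That is under 1 mm off against the 14.5 mm allowed. In the last picture one tab was hidden by the roller, so the middle comes from the other tab and the known spacing. Earlier views of both tabs gave -98.6° to -100.8°, which still leaves the tip well within the limit.

**Clearance:** At hand-in the fingertips were about 230 mm above the worktop and touching nothing. I did not touch the jar, weight or dropper. The dropper and jar look undisturbed in the last pictures; I did not check the weight again.

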